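# Fit an adjustable wrench to the shelf nut and tighten it

## Robot

A 6-joint arm with a two-finger parallel gripper is mounted at the origin on the work surface. World frame = base frame: x ahead of the robot, y to its left, z up, the work surface at z = 0. Lengths are in m, angles in rad, forces in N, time in s.
With the tool pointing down it reaches from about 0.325 to 0.9 m from the base axis. Payload 6.1 kg.
Tool frame: the origin (TCP) lies midway between the tips of the shut fingers; the grasp point (between the pads) lies 19 mm behind it; z points along the fingers, y is the line along which they close (so a half turn about z gives the same grasp; the last joint's range is limited). The gripper opens to 87 mm and grips with 3 to 60 N. Pads are 19 mm wide; open, the fingers measure 117 mm over their backs; the gripper's body (75 mm by 190 mm) begins 51 mm behind the grasp point.
Start: joints at [0.99, 0.22, 1.526, -0, 1.395, -0.126], TCP at [0.275, 0.561, 0.223] pointing down, gripper open.
Joint ranges: [-2.98, 2.98], [-0.91, 2.08], [0.09, 2.57], [-1.24, 4.39], [0.2, 2.65], [-2.68, 2.68]. Speed limits (rad/s): [2.57, 2.57, 3.01, 3.14, 3.14, 3.14].

## Interface

Orientations are given as a rotation vector (axis times angle).
In Python, from plant import bot, imaging, order gives the robot as it stands.
- The arm moves only by the tool carry_out, never from a script. Its argument "rows" is a list of rows, each a list of 7 numbers: the shift along the world's x, y, z in mm, then the turn, a rotation vector about the world's x, y, z in rad, then the finger opening in mm, from 0 to 87. A call has 1 to 10 rows; each row is the pose to reach, as a shift and turn from the pose commanded when the call began; what a row does not reach only later rows make up. A row lasts 1/10 s, in which the tool goes at most 50 mm and 8.59 degrees, less where a joint would pass 70% of its speed; a pose out of reach is approached as far as the arm can. A call with a gripper value outside its range is refused whole. The fingers move at their own pace and stop on an object; "squeeze" is the grip in N (left out, the last holds). Time passes only in rows, so rows that repeat a pose let the fingers close. It gives the time, the measured TCP pose, the force, the opening and the grip force at its end, in the units of the state.
- bot.observe(): the state, without advancing time (a new reading comes with each control period).
- imaging.read_camera(name): name is "scene" or "top"; returns the picture (384x512x3 uint8, red, green, blue); there is no depth.
- imaging.camera_info(name): a dict with "fx", "fy", "cx", "cy" (pixels), "position" and "rotation" of the camera in the world. Camera axes: x right, y up, looking along -z (the intrinsics and any distortion apply to the point x, -y, -z); pixel columns grow to the right and rows downward; lengths in m; the calibration is good to about 2 mm. A picture is of the moment at which its call begins. camera_info takes no time and is no camera call.
- order.hand_in(): hands the job in; it is judged then, once.
The state is a dict: "time": time; "joint_positions": joint angles; "dq": joint speeds; "joint_torque": joint torques, N m; "tool_pos": TCP position; "tool_rot": TCP orientation; "contact_force": force on the tool from outside, world axes, zero at the start; "ft_torque": the same for the moment, N m; "grip_width": finger opening in m; "grip_force": force on a finger pad.
Only numpy, scipy, OpenCV 4.12 (cv2) and the standard library are available. Lean on these libraries where they do the work, as an engineer would, in place of code of your own. Each camera call takes 0.05 s, during which the arm holds its last target. There are 200 camera calls.

## Task

The big hex nut that clamps the white ceramic shelf has worked loose, and the adjustable wrench already lies around it with its jaws too wide. Roll the wrench's ribbed thumbwheel until the jaws are snug on the nut before turning anything, then push the wrench's handle round to turn the nut clockwise (seen from above) by about an eighth of a turn, and leave the wrench lying snug on the nut. Turn the nut only with the wrench and set the jaw only with the thumbwheel (do not grip or push either of them), and leave the other things where they are.

Things in the scene. Friction and masses are not known exactly. Their poses are not given: they have to be found in the camera images.
- nut (a joint): how far the hex nut has been turned clockwise (seen from above), rad: 0 at the start (it cannot go back), an eighth of a turn is 0.785. It takes about 0.2 N m to turn and stays where it is left
- nut_centre (a point): centre of the steel hex nut, 36 mm across flats, 41.6 mm across corners, 20 mm high, its top 21 mm above the shelf; it turns about a vertical axis fixed to the shelf. A stud 20 mm thick stands up through it to 42 mm above the shelf
- shelf: white ceramic slab 360 x 460 mm (x, y), fixed to the table; origin on the table under its centre, its upper face 22 mm above that. The nut is at (0, -80) mm
- wrench: loose adjustable wrench, bare steel, 190 mm long, about 0.5 kg, flat on the shelf, round the nut at the start, up to 5 mm off and 0.1 rad askew; closing the jaw squares it up. Origin between the jaws on its underside; x out of the mouth (handle towards -x), y from the moving jaw to the fixed jaw, z up. Steel 16 mm thick; fixed jaw's face at y = +18 mm, throat at x = -23 mm, jaw tips at x = +14 mm
- wrench_mouth (a point): point between the jaws, 8 mm above the wrench's origin, where the nut's centre lies (within 2 to 3 mm) when the jaws are snug; wrench's axes
- wrench_wheel_top (a point): top of the ribbed thumbwheel (worm), 46 mm from the mouth towards the handle, 31 mm above the shelf; wrench's axes. Wheel 29 mm in diameter, 26 mm wide, axle along y, 10 ribs 3 mm high. Rolling its top towards the mouth (+x) closes the jaw 4 mm per rad; takes 4 to 5 N at the rim, so a fingertip dragged over it must press some 8 to 12 N; stiff once the jaws are on the nut; stays where left
- wrench_handle (a point): point on the handle's centre line, 150 mm behind the mouth, at mid-thickness, 8 mm above the shelf; wrench's axes. The handle is a bar 22 mm wide and 12 mm thick (2 to 14 mm above the shelf) that ends 31 mm beyond this point. Turning the nut clockwise moves it towards +y of the wrench
- wrench_jaw (a joint): travel of the moving jaw, m: 0 fully open (50 mm between the jaws), growing as it closes: the gap is 50 mm minus this, so it is snug on the nut at 0.013 to 0.014 (several strokes of the wheel). At the start 2 to 7 mm
- pill_case: clear plastic pill case, 54 x 150 x 24 mm, loose on the shelf, origin under its centre; leave alone
- face_brush: white silicone face brush, 150 mm long, loose on the shelf, origin under its middle; leave alone
- comb: black comb, 170 mm long, 5 mm thick, loose on the shelf, origin under its middle; leave alone
- thermometer_stand: silver thermometer stand, 52 mm wide, 88 mm high, loose on the shelf, origin under its centre; leave alone
- cream_jar: round jar, 70 mm wide, 55 mm high, loose on the table, origin under its centre; leave alone
- soap: bar of soap, 85 x 55 x 25 mm, loose on the table, origin under its centre; leave alone

How it is judged:
On the way, in this order (a step that is already met when the one before it is completed fails the run):
1. the jaws are closed to within 1.5 mm of the nut's width while the nut has not yet been turned (less than 0.2 rad) (value of joint wrench_jaw above 0.0125 m and value of joint nut below 0.2 rad), for 0.2 s.
2. the nut is turned clockwise by about an eighth of a turn (over 0.61 rad, 35 degrees) (value of joint nut above 0.61 rad), for 0.2 s.
At the end, for the whole second after the job is handed in: the nut is turned clockwise by 35 to 60 degrees (0.61 to 1.05 rad), the jaws still closed to within 2 mm of its width, and the wrench lies at rest, flat on the shelf with its mouth round the nut (within 7 mm) (value of joint nut between 0.61 and 1.05 rad and value of joint wrench_jaw above 0.012 m and horizontal distance between wrench_mouth and nut_centre below 0.007 m and z of wrench_mouth in the frame of nut_centre below 0.003 m and angle between wrench_mouth's own z axis and vertical below 0.06 rad and linear speed of wrench below 0.02 m/s); the robot touches nothing.
It fails at once if the nut is gripped or pushed by the fingers (over 6 N) (contact force between the fingers and nut above 6 N).
It fails at once if the moving jaw is pushed directly by the fingers (over 8 N) (contact force between the fingers and wrench_jaw above 8 N).
It fails at once if another thing is moved more than 25 mm (distance of any of pill_case, face_brush, comb, thermometer_stand, cream_jar, soap from where it was at the start of the episode above 0.025 m).
It also fails if it takes over 72 s, if anything falls off the work surface, if the arm or the gripper's body presses on something with over 40 N, if the wrist force passes 120 N, or if a joint passes its speed limit or range.

## Working session

There is one attempt and no reset: what is moved stays moved. The work goes in short steps, Python scripts to look and compute and a tool call to move; the robot and the scene stay as the last step left them, time stands still between calls to the robot, and variables do not carry over. Pictures are saved under pics/ and viewed, at most 10 in all, crops included, and the job is handed in when it is done.

Besides the shell and the picture viewer there is one more tool, called after ">>>" as name([rows], argument=value, ...), one row to a line, values as JSON. carry_out: Moves the arm, as the interface text tells. Its arguments: {"type":"object","properties":{"rows":{"type":"array"},"squeeze":{"type":"number"}},"required":["rows"]}

```bash
ls; mkdir -p pics; cat > h.py <<'E'
import numpy as np, cv2
from plant import bot, imaging, order
def ray(name,u,v):
    c=imaging.camera_info(name);R=np.array(c['rotation']);R=R if R.shape==(3,3) else cv2.Rodrigues(R)[0]
    K=np.array([[c['fx'],0,c['cx']],[0,c['fy'],c['cy']],[0,0,1]])
    d=np.array(c.get('distortion',np.zeros(5)),float)
    p=cv2.undistortPoints(np.array([[[u,v]]],float),K,d)[0,0]
    w=R@np.array([p[0],-p[1],-1]);return np.array(c['position']),w
def onz(name,u,v,z):
    o,w=ray(name,u,v);return o+w*(z-o[2])/w[2]
def tri(a,b):
    (o1,w1),(o2,w2)=ray('top',*a),ray('scene',*b)
    A=np.stack([w1,-w2],1);s=np.linalg.lstsq(A,o2-o1,rcond=None)[0]
    p,q=o1+s[0]*w1,o2+s[1]*w2;return (p+q)/2,np.linalg.norm(p-q)
E
python3 - <<'E'
from h import *
print(bot.observe())
for n in('top','scene'):
    print(imaging.camera_info(n)); cv2.imwrite(f'pics/{n}0.png',cv2.resize(imaging.read_camera(n)[:,:,::-1],(800,600),interpolation=cv2.INTER_CUBIC))
E
```

```text
pics
{'time': 0.0, 'joint_positions': array([ 9.89887214e-01,  2.21277894e-01,  1.52765185e+00, -1.03830885e-06,
        1.39469686e+00, -1.26082884e-01]), 'dq': array([ 0.0007967 , -0.00095509,  0.00059364, -0.00114192,  0.00112189,
        0.00137441]), 'joint_torque': array([-1.22697016e-03, -4.94609499e+01, -3.87376535e+01,  6.97999564e-02,
        5.71730628e-02, -1.40409838e-04]), 'tool_pos': array([0.27420381, 0.56092034, 0.22138364]), 'tool_rot': array([-7.08138063e-01, -3.06001934e+00,  2.99724433e-03]), 'contact_force': array([ 0.16636786,  0.72420128, -0.62230777]), 'ft_torque': array([ 0.00393543, -0.01935562, -0.03859396]), 'grip_force': 0.0, 'grip_width': 0.08711466533655261}
{'fx': 359.87374878547087, 'fy': 359.87374878547087, 'cx': 255.3523491867268, 'cy': 192.69811156766733, 'position': array([ 0.42805272, -0.00643297,  1.36373448]), 'rotation': array([ 0.07334289, -0.10423562, -1.58267496])}
{'fx': 493.2228189541493, 'fy': 493.2228189541493, 'cx': 253.86810971720206, 'cy': 190.52851393743592, 'position': array([1.46089749, 0.16721538, 1.29736004]), 'rotation': array([0.44898771, 0.56526885, 1.72568537])}
```

View pics/top0.png

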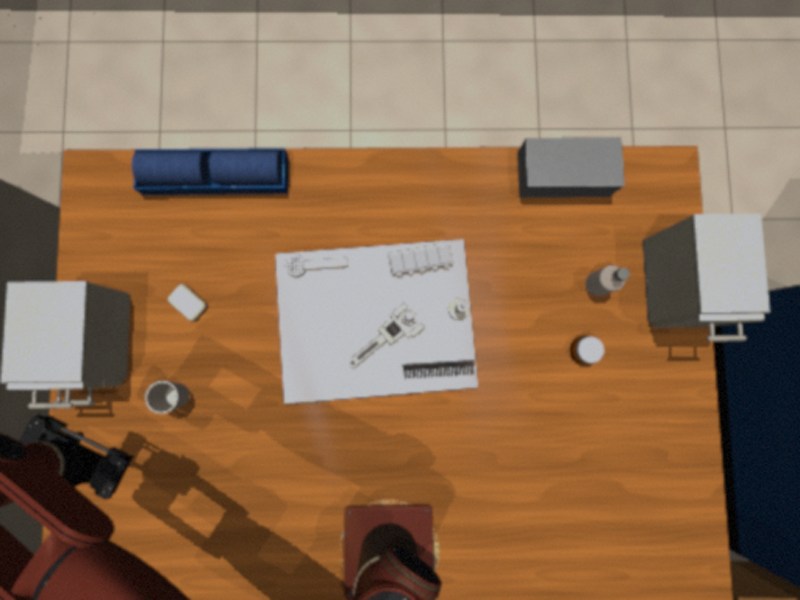

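View pics/scene0.png

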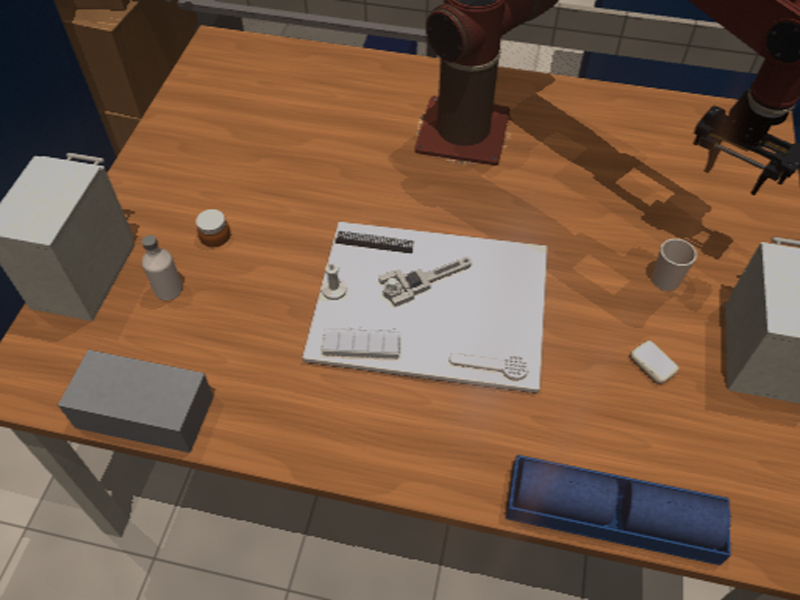

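The top view shows the wrench at about (385,335), the nut near (408,320), the dark wheel near (394,329) and the handle end near (355,362). In the scene view the nut is near (392,287) and the wheel near (414,280). I'll zoom in on both.

```bash
python3 - <<'E'
from h import *
t=imaging.read_camera('top'); s=imaging.read_camera('scene')
np.save('t.npy',t);np.save('s.npy',s)
a=cv2.resize(t[188:238,216:286,::-1],None,fx=8,fy=8,interpolation=cv2.INTER_CUBIC)
b=cv2.resize(s[155:205,235:310,::-1],None,fx=8,fy=8,interpolation=cv2.INTER_CUBIC)
cv2.imwrite('pics/tz.png',a);cv2.imwrite('pics/sz.png',b)
# shelf corners from white mask
for n,im in(('top',t),('scene',s)):
    m=((im.min(2)>150)&(im.max(2).astype(int)-im.min(2)<30)).astype(np.uint8)
    c=max([c for c in cv2.findContours(m,0,2)[0] if cv2.pointPolygonTest(c,(225. if n=='top' else 310.,205.),False)>=0],key=cv2.contourArea)
    r=cv2.approxPolyDP(cv2.convexHull(c),6,True)[:,0];print(n,r.tolist())
    P=np.array([onz(n,u,v,.022) for u,v in r]);print(P.round(4).tolist(),P.mean(0),np.linalg.norm(P-np.roll(P,1,0),axis=1))
E
```

```text
top [[296, 155], [304, 247], [182, 256], [177, 163]]
[[0.7224, -0.1908, 0.022], [0.3755, -0.2109, 0.022], [0.3499, 0.2384, 0.022], [0.6964, 0.26, 0.022]] [0.53605116 0.02418528 0.022     ] [0.45157823 0.34743195 0.45007551 0.3472644 ]
scene [[217, 142], [348, 157], [344, 248], [194, 228]]
[[0.3769, -0.2111, 0.022], [0.3453, 0.2376, 0.022], [0.6981, 0.2648, 0.022], [0.7288, -0.1873, 0.022]] [0.53725437 0.02601856 0.022     ] [0.3527249  0.44972744 0.35378956 0.45314591]
```

View pics/tz.png

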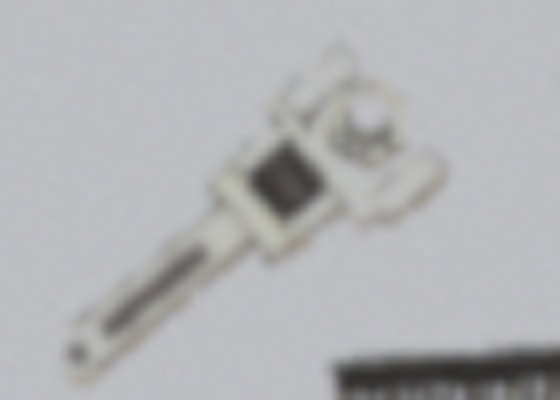

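View pics/sz.png

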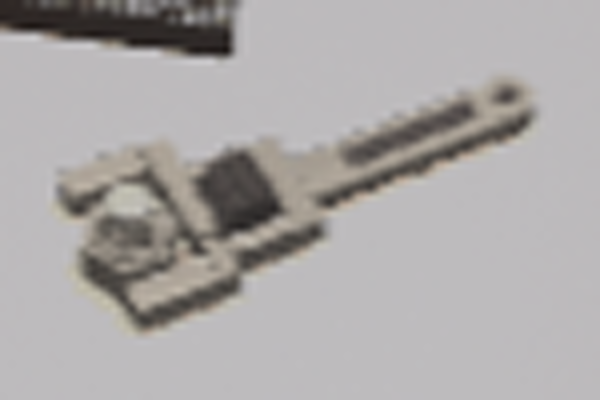

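Top crop: wheel centre at (287,180), stud top at (368,110), handle hole at (77,353). Scene crop: wheel at (240,190), stud top at (127,197), handle hole at (507,93). Next I triangulate these.

```bash
python3 - <<'E'
from h import *
t=np.load('t.npy');s=np.load('s.npy')
T=lambda x,y:((x-3.5)/8+216,(y-3.5)/8+188)
S=lambda x,y:((x-3.5)/8+235,(y-3.5)/8+155)
def cen(im,p,r):
    u,v=map(round,p);m=np.zeros(im.shape[:2],np.uint8)
    m[v-r:v+r+1,u-r:u+r+1]=(im.max(2)[v-r:v+r+1,u-r:u+r+1]<115)
    n,l,st,c=cv2.connectedComponentsWithStats(m);k=1+np.argmax(st[1:,4]);print('area',st[k,4],c[k]);return c[k]
for n,a,b in(('stud',T(368,110),S(127,197)),('hole',T(77,353),S(507,93)),('wheel',T(287,180),S(240,190))):
    if n=='wheel':a,b=cen(t,a,6),cen(s,b,6)
    p,e=tri(a,b);print(n,p.round(4),round(e,4), onz('top',*a,.05)[:2].round(4),onz('scene',*b,.05)[:2].round(4))
for q in((107,330),(205,250)):print('groove',onz('top',*T(*q),.036).round(4))
o=bot.observe();print(cv2.Rodrigues(o['tool_rot'])[0].round(3))
E
```

```text
stud [ 0.5431 -0.0545  0.0673] 0.0011 [ 0.5447 -0.0557] [ 0.5301 -0.057 ]
hole [0.4359 0.0798 0.0393] 0.0022 [0.436  0.0781] [0.4444 0.0816]
area 52 [251.26923077 210.23076923]
area 80 [264.2  179.05]
wheel [ 0.513  -0.0166  0.0405] 0.0019 [ 0.5125 -0.0175] [ 0.52   -0.0143]
groove [0.4463 0.0652 0.036 ]
groove [0.4823 0.0199 0.036 ]
[[-0.898  0.439 -0.001]
 [ 0.439  0.898 -0.001]
 [ 0.    -0.001 -1.   ]]
```

Check: the stud top measures z=0.067 (expected 0.064) and the wheel is 48 mm from the nut (expected 46). The wrench's +x is at -51.5°. The nut from the stud is (0.543,-0.0545), which agrees with the shelf prediction of (0.541,-0.055). Moving over the wheel now.

>>> carry_out([
  [23, -50, 0, 0, 0, -0.1, 0],
  [45, -100, 0, 0, 0, -0.2, 0],
  [65, -145, 0, 0, 0, -0.3, 0],
  [85, -190, 0, 0, 0, -0.443, 0],
  [102, -237, 0, 0, 0, -0.443, 0],
  [120, -284, 0, 0, 0, -0.443, 0],
  [138, -331, 0, 0, 0, -0.443, 0],
  [156, -378, 0, 0, 0, -0.443, 0],
  [174, -425, 0, 0, 0, -0.443, 0],
  [192, -471, 0, 0, 0, -0.443, 0],
], squeeze=20)

```text
time: 1.2
tool_pos: [0.4636, 0.0967, 0.2227]
tool_rot: [1.363, 2.83, 0.001]
contact_force: [1.0, 0.8, -1.1]
grip_width: 0.0149
grip_force: 0.0
```

>>> carry_out([
  [20, -48, 0, 0, 0, 0, 0],
  [41, -96, 0, 0, 0, 0, 0],
  [41, -100, -40, 0, 0, 0, 0],
  [41, -100, -85, 0, 0, 0, 0],
  [41, -100, -130, 0, 0, 0, 0],
  [41, -100, -150, 0, 0, 0, 0],
  [41, -100, -150, 0, 0, 0, 0],
])

```text
time: 1.9
tool_pos: [0.5008, -0.0009, 0.0686]
tool_rot: [-1.36, -2.823, 0.004]
contact_force: [-0.5, 0.2, 0.8]
grip_width: 0.0002
grip_force: 0.0
```

```bash
python3 - <<'E'
from h import *
t=imaging.read_camera('top'); s=imaging.read_camera('scene')
for i in range(1):
    o=bot.observe();print(o['tool_pos'].round(4),o['contact_force'].round(2))
a=cv2.resize(t[170:240,206:286,::-1],None,fx=5,fy=7.5*5/7.5,interpolation=cv2.INTER_CUBIC)
b=cv2.resize(s[145:215,235:310,::-1],None,fx=5,fy=5,interpolation=cv2.INTER_CUBIC)
cv2.imwrite('pics/c1.png',np.hstack([a,b]))
E
```

```text
[ 0.5045 -0.0013  0.073 ] [0.39 0.29 0.05]
```

View pics/c1.png

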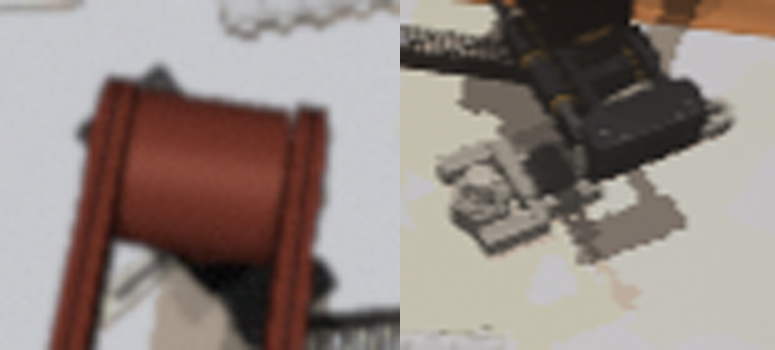

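The top view is hidden by the arm. The scene view shows the finger just behind the dark wheel and above it. Shifting forward and going down.

>>> carry_out([
  [5, -9, 0, 0, 0, 0, 0],
  [5, -9, -8, 0, 0, 0, 0],
  [5, -9, -15, 0, 0, 0, 0],
  [5, -9, -17, 0, 0, 0, 0],
  [5, -9, -17, 0, 0, 0, 0],
])

```text
time: 2.5
tool_pos: [0.5088, -0.0102, 0.055]
tool_rot: [-1.363, -2.829, 0.0]
contact_force: [-0.8, 0.5, 0.3]
grip_width: 0.0005
grip_force: 0.0
```

>>> carry_out([
  [0, 0, -1, 0, 0, 0, 0],
  [0, 0, -1, 0, 0, 0, 0],
])

```text
time: 2.7
tool_pos: [0.5093, -0.0102, 0.0546]
tool_rot: [1.363, 2.83, 0.0]
contact_force: [-0.7, 0.6, -0.2]
grip_width: 0.0006
grip_force: 0.0
```

>>> carry_out([
  [0, 0, -1.5, 0, 0, 0, 0],
  [0, 0, -1.5, 0, 0, 0, 0],
])

```text
time: 2.9
tool_pos: [0.5097, -0.0103, 0.0534]
tool_rot: [1.363, 2.83, 0.0]
contact_force: [-0.1, 0.2, 1.5]
grip_width: 0.0001
grip_force: 0.6
```

>>> carry_out([
  [0, 0, -1, 0, 0, 0, 0],
  [0, 0, -1, 0, 0, 0, 0],
])

```text
time: 3.1
tool_pos: [0.5097, -0.0103, 0.0531]
tool_rot: [1.363, 2.83, 0.0]
contact_force: [-3.9, 1.0, 8.3]
grip_width: 0.0005
grip_force: 4.1
```

>>> carry_out([
  [0, 0, -0.5, 0, 0, 0, 0],
  [2, -2.5, -0.5, 0, 0, 0, 0],
  [4, -5, -0.5, 0, 0, 0, 0],
])

```text
time: 3.4
tool_pos: [0.5135, -0.015, 0.0526]
tool_rot: [-1.363, -2.83, -0.001]
contact_force: [-4.7, 3.4, 10.4]
grip_width: 0.0008
grip_force: 5.3
```

>>> carry_out([
  [2, -2.5, 0, 0, 0, 0, 0],
  [4, -5, 0, 0, 0, 0, 0],
  [6, -7.5, 0, 0, 0, 0, 0],
])

```text
time: 3.7
tool_pos: [0.5196, -0.0225, 0.0525]
tool_rot: [-1.363, -2.83, -0.001]
contact_force: [-2.8, 4.1, 5.7]
grip_width: 0.0005
grip_force: 2.9
```

>>> carry_out([
  [0, 0, 8, 0, 0, 0, 0],
  [-11, 14, 8, 0, 0, 0, 0],
  [-11, 14, 1, 0, 0, 0, 0],
  [-11, 14, -0.5, 0, 0, 0, 0],
  [-9, 11.5, -0.5, 0, 0, 0, 0],
  [-7, 9, -0.5, 0, 0, 0, 0],
  [-5, 6.5, -0.5, 0, 0, 0, 0],
])

```text
time: 4.4
tool_pos: [0.5143, -0.0154, 0.0525]
tool_rot: [-1.362, -2.83, -0.001]
contact_force: [-8.0, 4.1, 21.2]
grip_width: 0.001
grip_force: 10.6
```

>>> carry_out([
  [2, -2.5, 0, 0, 0, 0, 0],
  [4, -5, 0, 0, 0, 0, 0],
  [6, -7.5, 0, 0, 0, 0, 0],
])

```text
time: 4.7
tool_pos: [0.5205, -0.0231, 0.052]
tool_rot: [1.362, 2.83, 0.001]
contact_force: [0.0, 0.1, 4.1]
grip_width: 0.0005
grip_force: 2.7
```

>>> carry_out([
  [0, 0, 8, 0, 0, 0, 0],
  [-11, 14, 8, 0, 0, 0, 0],
  [-11, 14, 1, 0, 0, 0, 0],
  [-11, 14, 0, 0, 0, 0, 0],
  [-9, 11.5, 0, 0, 0, 0, 0],
  [-7, 9, 0, 0, 0, 0, 0],
])

```text
time: 5.3
tool_pos: [0.5122, -0.0132, 0.0523]
tool_rot: [-1.361, -2.828, -0.001]
contact_force: [-10.9, 8.1, 24.1]
grip_width: 0.0005
grip_force: 12.0
```

>>> carry_out([
  [2, -2.5, 0, 0, 0, 0, 0],
  [4, -5, 0, 0, 0, 0, 0],
])

```text
time: 5.5
tool_pos: [0.5154, -0.0165, 0.0523]
tool_rot: [-1.36, -2.825, -0.004]
contact_force: [-12.1, 11.4, 24.9]
grip_width: 0.0
grip_force: 12.4
```

>>> carry_out([
  [2, -2.5, 0, 0, 0, 0, 0],
  [3, -3.8, 0, 0, 0, 0, 0],
])

```text
time: 5.7
tool_pos: [0.5189, -0.0205, 0.0522]
tool_rot: [-1.36, -2.827, -0.004]
contact_force: [-8.2, 7.9, 18.6]
grip_width: 0.0002
grip_force: 10.1
```

Tangential force is now well above the 4–5 N needed to roll, so the jaws seem snug. Backing off to look.

>>> carry_out([
  [0, 0, 20, 0, 0, 0, 0],
  [0, 0, 60, 0, 0, 0, 0],
  [-15, 45, 70, 0, 0, 0, 0],
  [-30, 90, 70, 0, 0, 0, 0],
  [-45, 135, 70, 0, 0, 0, 0],
  [-60, 180, 70, 0, 0, 0, 0],
  [-75, 225, 70, 0, 0, 0, 0],
  [-75, 225, 70, 0, 0, 0, 0],
])

```text
time: 6.5
tool_pos: [0.4418, 0.2061, 0.1198]
tool_rot: [-1.353, -2.832, -0.0]
contact_force: [-1.1, -1.3, -1.1]
grip_width: 0.0011
grip_force: 0.0
```

```bash
python3 - <<'E'
from h import *
t=imaging.read_camera('top'); s=imaging.read_camera('scene')
np.save('t1.npy',t);np.save('s1.npy',s)
f=lambda im,y,x:cv2.resize(im[y:y+40,x:x+50,::-1],None,fx=8,fy=7.5,interpolation=cv2.INTER_CUBIC)
t0=np.load('t.npy');s0=np.load('s.npy')
cv2.imwrite('pics/c2.png',np.vstack([np.hstack([f(t0,188,238),f(t,188,238)]),np.hstack([f(s0,168,238),f(s,168,238)])]))
E
```

```text
(no output)
```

View pics/c2.png

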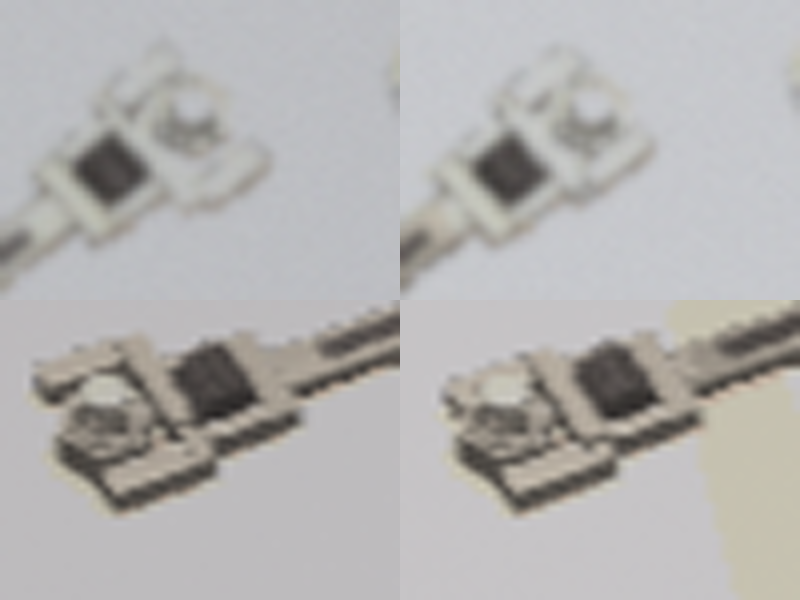

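The moving jaw travelled about 10–11 mm and now touches the nut (right-hand pictures). I'll do one confirming stroke.

>>> carry_out([
  [15, -45, 0, 0, 0, 0, 0],
  [30, -90, 0, 0, 0, 0, 0],
  [45, -135, 0, 0, 0, 0, 0],
  [58, -180, 0, 0, 0, 0, 0],
  [67, -217, 0, 0, 0, 0, 0],
  [67, -217, -40, 0, 0, 0, 0],
  [67, -217, -60, 0, 0, 0, 0],
  [67, -217, -66, 0, 0, 0, 0],
  [67, -217, -66, 0, 0, 0, 0],
])

```text
time: 7.5
tool_pos: [0.5111, -0.0172, 0.0542]
tool_rot: [-1.365, -2.827, 0.002]
contact_force: [0.8, -0.7, -0.0]
grip_width: 0.0006
grip_force: 0.0
```

>>> carry_out([
  [0, 0, -1.3, 0, 0, 0, 0],
  [0, 0, -1.3, 0, 0, 0, 0],
])

```text
time: 7.7
tool_pos: [0.5125, -0.0161, 0.054]
tool_rot: [1.364, 2.829, 0.0]
contact_force: [-0.2, 0.4, 0.4]
grip_width: 0.0005
grip_force: 0.0
```

>>> carry_out([
  [-5, 6, 0, 0, 0, 0, 0],
  [-5, 6, -2, 0, 0, 0, 0],
  [-5, 6, -2, 0, 0, 0, 0],
])

```text
time: 8.0
tool_pos: [0.5069, -0.0088, 0.052]
tool_rot: [-1.362, -2.83, -0.001]
contact_force: [-2.7, 1.7, 3.5]
grip_width: 0.0003
grip_force: 3.0
```

>>> carry_out([
  [0, 0, -0.5, 0, 0, 0, 0],
  [2, -2.5, -0.5, 0, 0, 0, 0],
  [4, -5, -0.5, 0, 0, 0, 0],
])

```text
time: 8.3
tool_pos: [0.5087, -0.0111, 0.0519]
tool_rot: [-1.36, -2.823, -0.004]
contact_force: [-17.1, 17.6, 24.7]
grip_width: 0.0003
grip_force: 15.2
```

>>> carry_out([
  [2, -2.5, 0, 0, 0, 0, 0],
  [4, -5, 0, 0, 0, 0, 0],
])

```text
time: 8.5
tool_pos: [0.5152, -0.0181, 0.0525]
tool_rot: [-1.362, -2.83, -0.002]
contact_force: [-5.4, 6.7, 11.7]
grip_width: 0.0007
grip_force: 6.1
```

Tangential force of 24 N without rolling means the jaws are snug. Now I go to the handle's -y side, aiming at (0.4205, 0.040).

>>> carry_out([
  [0, 0, 45, 0, 0, 0, 0],
  [-40, 25, 50, 0, 0, 0, 0],
  [-80, 50, 50, 0, 0, 0, 0],
  [-95, 58, 50, 0, 0, 0, 0],
  [-95, 58, 10, 0, 0, 0, 0],
  [-95, 58, 0, 0, 0, 0, 0],
  [-95, 58, 0, 0, 0, 0, 0],
])

```text
time: 9.2
tool_pos: [0.4185, 0.0386, 0.0496]
tool_rot: [-1.361, -2.827, 0.003]
contact_force: [-0.5, -0.1, -0.1]
grip_width: 0.0006
grip_force: 0.0
```

```bash
python3 - <<'E'
from h import *
t=imaging.read_camera('top'); s=imaging.read_camera('scene')
o=bot.observe();print(o['tool_pos'].round(4))
f=lambda im,y,x:cv2.resize(im[y:y+60,x:x+80,::-1],None,fx=5,fy=5,interpolation=cv2.INTER_CUBIC)
cv2.imwrite('pics/c3.png',np.hstack([f(t,182,210),f(s,150,238)]))
E
```

```text
[0.4209 0.0382 0.0517]
```

View pics/c3.png

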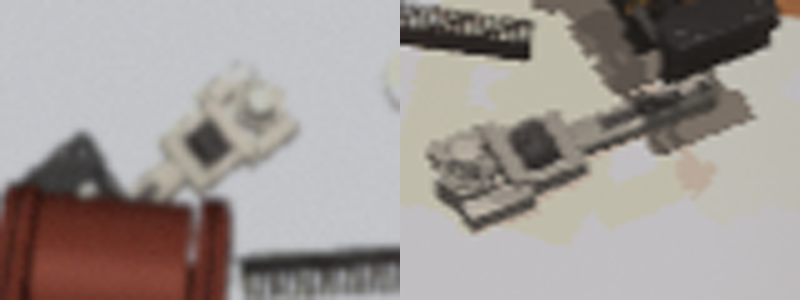

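The jaws are snug, the comb is clear and the finger stands behind the handle. Lowering.

>>> carry_out([
  [0, 0, -12, 0, 0, 0, 0],
  [0, 0, -22, 0, 0, 0, 0],
  [0, 0, -23, 0, 0, 0, 0],
  [0, 0, -23, 0, 0, 0, 0],
])

```text
time: 9.7
tool_pos: [0.4198, 0.0384, 0.0276]
tool_rot: [-1.363, -2.829, 0.001]
contact_force: [0.2, 0.6, -1.0]
grip_width: 0.0004
grip_force: 0.0
```

>>> carry_out([
  [4, 3, 0, 0, 0, 0, 0],
  [8, 6, 0, 0, 0, 0, 0],
  [10, 8, 0, 0, 0, 0, 0],
  [10, 8, 0, 0, 0, 0, 0],
])

```text
time: 10.1
tool_pos: [0.431, 0.0467, 0.0285]
tool_rot: [1.362, 2.83, 0.001]
contact_force: [-0.5, -0.3, 0.0]
grip_width: 0.0009
grip_force: 0.0
```

>>> carry_out([
  [5.2, 5.4, 0, 0, 0, -0.05, 0],
  [10.7, 10.6, 0, 0, 0, -0.1, 0],
  [16.4, 15.4, 0, 0, 0, -0.15, 0],
  [22.3, 20, 0, 0, 0, -0.2, 0],
  [28.5, 24.3, 0, 0, 0, -0.25, 0],
  [34.8, 28.3, 0, 0, 0, -0.3, 0],
  [41.4, 31.9, 0, 0, 0, -0.35, 0],
  [48.1, 35.2, 0, 0, 0, -0.4, 0],
])

```text
time: 10.9
tool_pos: [0.4773, 0.0818, 0.0278]
tool_rot: [-1.899, -2.5, 0.003]
contact_force: [-2.3, -1.1, 2.4]
grip_width: 0.0005
grip_force: 1.7
```

>>> carry_out([
  [6.9, 3.1, 0, 0, 0, -0.05, 0],
  [13.9, 5.8, 0, 0, 0, -0.1, 0],
  [21.1, 8.1, 0, 0, 0, -0.15, 0],
  [28.4, 10.1, 0, 0, 0, -0.2, 0],
  [35.8, 11.7, 0, 0, 0, -0.25, 0],
  [43.2, 13, 0, 0, 0, -0.3, 0],
  [43.2, 13, 0, 0, 0, -0.3, 0],
])

```text
time: 11.6
tool_pos: [0.5219, 0.0948, 0.0281]
tool_rot: [-2.251, -2.191, 0.0]
contact_force: [-1.0, -1.2, 0.2]
grip_width: 0.0002
grip_force: 0.0
```

```bash
python3 - <<'E'
from h import *
t=imaging.read_camera('top'); s=imaging.read_camera('scene')
o=bot.observe();print(o['tool_pos'].round(4),o['contact_force'])
f=lambda im,y,x:cv2.resize(im[y:y+60,x:x+80,::-1],None,fx=5,fy=5,interpolation=cv2.INTER_CUBIC)
cv2.imwrite('pics/c4.png',np.hstack([f(t,182,210),f(s,150,238)]))
E
```

```text
[0.5216 0.0946 0.0281] [ 0.7076508   0.96302285 -0.21921784]
```

View pics/c4.png

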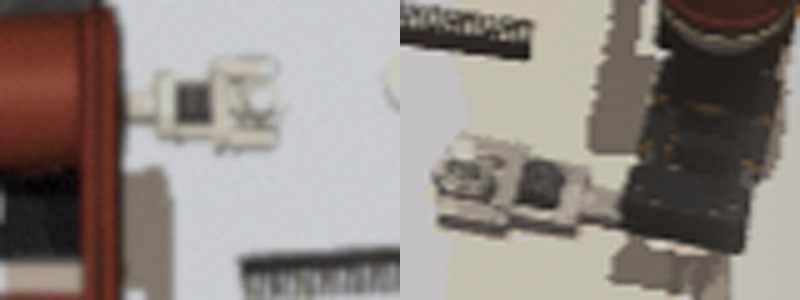

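The wrench now lies nearly along y, turned by roughly 0.65 rad and still round the nut. I push 0.15 more, back off and lift away.

>>> carry_out([
  [7.5, 0.8, 0, 0, 0, -0.05, 0],
  [15, 1.2, 0, 0, 0, -0.1, 0],
  [22.5, 1.3, 0, 0, 0, -0.15, 0],
  [22.5, 1.3, 0, 0, 0, -0.15, 0],
  [10, 1.3, 0, 0, 0, -0.15, 0],
  [-5, 1.3, 0, 0, 0, -0.15, 0],
  [-10, 1.3, 40, 0, 0, -0.15, 0],
  [-15, 10, 90, 0, 0, -0.15, 0],
  [-20, 55, 110, 0, 0, -0.15, 0],
  [-25, 100, 120, 0, 0, -0.15, 0],
])

```text
time: 12.7
tool_pos: [0.4986, 0.1952, 0.1523]
tool_rot: [2.407, 2.013, 0.01]
contact_force: [1.2, -0.0, 0.4]
grip_width: 0.0006
grip_force: 0.0
```

>>> carry_out([
  [-10, 49, 0, 0, 0, 0, 0],
  [-20, 95, 0, 0, 0, 0, 0],
  [-30, 140, 0, 0, 0, 0, 0],
  [-30, 140, 0, 0, 0, 0, 0],
])

```text
time: 13.1
tool_pos: [0.4647, 0.3393, 0.1486]
tool_rot: [-2.4, -2.025, -0.003]
contact_force: [0.2, -0.8, -0.3]
grip_width: 0.0003
grip_force: 0.0
```

```bash
python3 - <<'E'
from h import *
t=imaging.read_camera('top'); s=imaging.read_camera('scene')
# dark wheel and hole/groove in the top view
for n,im,(y,x,h,w) in(('top',t,(185,200,45,75)),('scene',s,(160,235,50,85))):
    m=(im[y:y+h,x:x+w].max(2)<125).astype(np.uint8)
    k,l,st,c=cv2.connectedComponentsWithStats(m)
    for i in range(1,k):
        if st[i,4]>2:
            u=c[i]+[x,y];print(n,st[i,4],u.round(1),onz(n,*u,.04)[:2].round(4))
f=lambda im,y,x:cv2.resize(im[y:y+55,x:x+80,::-1],None,fx=5,fy=5,interpolation=cv2.INTER_CUBIC)
cv2.imwrite('pics/c5.png',np.hstack([f(t,182,202),f(s,155,238)]))
E
```

```text
top 6 [224.5 197. ] [0.5634 0.0806]
top 6 [231.5 198. ] [0.5593 0.0548]
top 50 [248.1 200.5] [ 0.5493 -0.0064]
scene 21 [257.7 160.3] [ 0.4409 -0.0531]
scene 18 [250.4 183.6] [ 0.54  -0.055]
scene 4 [257.5 182.5] [ 0.5307 -0.0338]
scene 79 [265.  188.4] [ 0.5482 -0.0054]
scene 23 [252.3 188.4] [ 0.5573 -0.0447]
scene 130 [272.3 198. ] [0.5798 0.0245]
scene 48 [288.7 196.6] [0.5632 0.0734]
scene 4 [302.  200.8] [0.5699 0.1167]
```

View pics/c5.png

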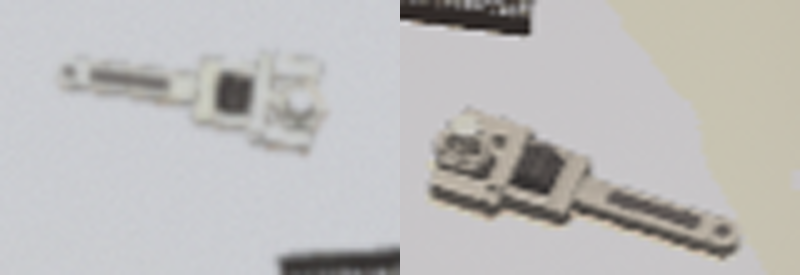

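The wrench is at about -99.5° with its mouth round the nut (wheel to stud still 48 mm). I compare with the squared-up angle before pushing, then hand in if the turn is in range.

```bash
python3 - <<'E'
from h import *
def ang(t):
    m=np.zeros(t.shape[:2],np.uint8);m[186:236,205:275]=t[186:236,205:275].max(2)<140
    k,l,st,c=cv2.connectedComponentsWithStats(m)
    w=1+np.argmax(np.where(np.hypot(*(c[1:]-[250,205]).T)<9,st[1:,4],0))
    L=[onz('top',u,v,.036)[:2] for v,u in np.argwhere((m>0)&(l!=w)) if u<c[w][0]-5 and v<232 and np.hypot(u-c[w][0],v-c[w][1])<38]
    L=np.array(L);d=np.linalg.svd(L-L.mean(0))[2][0];d*=np.sign(-d[1])
    return len(L),np.degrees(np.arctan2(d[1],d[0]))
a0,a1,a2=ang(np.load('t.npy')),ang(np.load('t1.npy')),ang(imaging.read_camera('top'))
print(a0,a1,a2,np.radians(a1[1]-a2[1]))
o=bot.observe();print(o['time'],o['contact_force'])
if .70<np.radians(a1[1]-a2[1])<.98: print(order.hand_in())
E
```

```text
(38, np.float64(-51.0547568813133)) (44, np.float64(-52.02580562402763)) (27, np.float64(-99.67390140070702)) 0.8316161536086601
13.25 [-0.46851365 -0.49026485  0.33902823]
the job is handed in; nothing more can be done
None
```

Job handed in at about 13 s: the jaws were closed snug with the thumbwheel first, then the wrench was turned about 0.83 rad clockwise (measured on the wrench, the nut itself wasn't measured) and left lying round the nut with the robot clear; the verdict was not shown.

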